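# Roll a cardboard tube onto the sprung stop and chock it

## Robot

A 6-joint arm with a two-finger parallel gripper is mounted at the origin on the work surface. World frame = base frame: x ahead of the robot, y to its left, z up, the work surface at z = 0. Lengths are in m, angles in rad, forces in N, time in s.
With the tool pointing down it reaches from about 0.35 to 0.975 m from the base axis. Payload 4.9 kg.
Tool frame: the origin (TCP) lies at the very end of the fingers, on their centre line; the grasp point (between the pads) lies 19 mm behind it (manip.grip_depth is the distance from the TCP to the grasp point, in m); z points along the fingers, x is the direction in which the jaws open and shut, and the axes are right-handed (so a half turn about z gives the same grasp; the last joint's range is limited). The gripper opens to 85 mm and grips with 20 to 120 N. Pads are 22 mm wide; open, the fingers measure 114 mm over their backs; the gripper's body (76 mm by 85 mm) begins 54 mm behind the grasp point. The pads swing forward as they close: fully open they stand 13 mm farther back than shut.
Start: joints at [-0.119, 0.053, 1.613, -0, 1.476, -0.119], TCP at [0.625, 0, 0.231] pointing down, gripper open.
Joint ranges: [-3.01, 3.01], [-1.01, 2.22], [0.06, 2.58], [-1.02, 4.17], [0.09, 2.62], [-3.14, 3.14]. Speed limits (rad/s): [2.57, 2.57, 3.14, 3.14, 3.14, 3.14].

## Interface

Orientations are given as a unit quaternion [w, x, y, z].
In Python, from plant import manip gives the robot as it stands. The module is installed in compiled form; this text tells all that it offers.
- The arm moves only by the shell command python3 -m crank 'ROWS' [OPENING]. ROWS is JSON, a list of rows, each a list of 4 numbers: the shift along the tool's x, y, z in cm, then the turn about the tool's z in units of 6 degrees (1.0 is 6 degrees). A call has 1 to 10 rows; each row shifts and turns the commanded pose from where the row before left it, along the tool's axes as they then stand; what a row does not reach is not made up. A row lasts 1/12 s, in which the tool goes at most 41.7 mm and 7.16 degrees, less where a joint would pass 70% of its speed; a pose out of reach is approached as far as the arm can. A call with a gripper value outside its range is refused whole. OPENING is the opening, from 0 (shut) to 1 (fully open), set as the call begins (- or left out, the last holds). The fingers move at their own pace and stop on an object; the grip force is fixed at half the most. Time passes only in rows, so rows that do not move let the fingers close. It gives the time, the measured TCP pose, the force and the opening at its end, in the units of the state.
- manip.state(): the state, without advancing time (a new reading comes with each control period).
- manip.grab_frame(name): name is "scene" or "side" or "wrist"; returns a dict with "img" (400x640x3 uint8, red, green, blue), "intrinsics" (3x3 intrinsics, pixels), "position" and "orientation" of the camera in the world. Camera axes: x right, y up, looking along -z (the intrinsics and any distortion apply to the point x, -y, -z); pixel columns grow to the right and rows downward; lengths in m; the calibration is good to about 2 mm. The wrist camera is an equidistant fisheye: a pixel r from the principal point sees the ray r / f radians off the axis. A picture is of the moment at which its call begins. There is no depth.
- manip.job_done(): hands the job in, once; it reports no verdict.
The state is a dict: "time": time; "joint_pos": joint angles; "joint_vel": joint speeds; "joint_efforts": joint torques, N m; "tool_pos": TCP position; "tool_rot": TCP orientation; "contact_force": force on the tool from outside, world axes, zero at the start; "ft_torque": the same for the moment, N m; "gripper_width": opening from 0.0 (shut) to 1.0 (fully open).
Only numpy, scipy, OpenCV 4.12 (cv2) and the standard library are available. Lean on these libraries where they do the work, as an engineer would, in place of code of your own. Each camera call takes 0.05 s, during which the arm holds its last target.

## Task

Ready the cardboard tube for slitting: set the aluminium chock on the bed behind it, slope towards the tube, and push the tube's side with it so that it rolls, not lifted, square onto the jig's sprung pad. Press gently until the pad has given about half way, never hard against its end, and let go: the chock must stay snug and keep the tube pressed on the pad. Leave the two blocks near the chock alone.

Things in the scene. Friction and masses are not known exactly. Their poses are not given: they have to be found in the camera images.
- bed: Plywood bed of the jig, fixed to the table, 200 x 400 x 18 mm. Origin: centre of its underside on the table; z up; its top is 18 mm above the origin. The tube rolls along its +y, towards the gauge.
- gauge: Aluminium gauge block fixed on the +y end of the bed, 170 mm (x) x 40 (y) x 56 high. Origin: centre of its underside, on the bed's top; axes as the bed. It carries on its -y side a steel crossbar on two rods and, before that, an upright grey sprung pad 120 mm wide, 6 to 46 mm above the bed. All of it counts as the gauge.
- pad_back (a point): Fixed point on the gauge, 26 mm above the bed: where the middle of the free pad's front face would be with the crossbar fully back. The crossbar is set by hand (it does not shift) and not measured: the face really lies 0 to 45 mm from here towards the bed's -y; find it by feel. The pad gives at 0.5 N per mm; after 12 mm (6 N) it meets a hard end. Press it with 3 to 5 N; above 9 N is overrun.
- tube: Thick-walled brown cardboard tube, 50 mm diameter, 160 mm long, 0.13 to 0.25 kg, lying loose across the bed, axis roughly along the bed's x. Body x axis: along the tube. Its origin is on the skin and turns as it rolls: use point tube_center. It rolls with under 0.5 N.
- tube_center (a point): Centre of the tube on its axis, midway along its length; 25 mm above the surface it lies on.
- chock: Solid aluminium chock, 0.35 kg, 44 mm wide (x), 45 high, standing on the table at first. Origin: centre of its block's underside. The block (y -17.5 to +17.5 mm) has parallel sides to grip across x; on its +y side a 60 degree slope falls from the block's top edge to a toe at y +43.5, z 0. By friction it holds about 2 N of push when let go.
- chock_face (a point): Point on the chock's slope, mid width, 12.5 mm above its underside and 36.3 mm from its origin along its +y: where it touches the tube when both stand on the bed. The tube's axis is then 58 mm from the chock's origin.
- weight: Bystander: plain aluminium block 45 x 60 x 35 mm, no slope; origin at the centre of its underside. Leave it.
- offcut: Bystander: light grey foam block 45 x 45 x 70 mm; origin at the centre of its underside. Leave it.
There are look-alikes about, which are no part of the job. Leave any pink or purple look-alike of the chock alone.

How it is judged:
On the way, in this order (a step that is already met when the one before it is completed fails the run):
1. the chock is behind the tube, down at the bed, slope towards the tube (y of tube_center in the frame of chock between 0.05 and 0.085 m and x of tube_center in the frame of chock between -0.035 and 0.035 m and height (world z) of chock below 0.026 m), for 0.1 s.
2. the tube, backed by the chock, presses on the pad with more than 2 N (contact force between tube and gauge above 2 N and y of tube_center in the frame of chock between 0.05 and 0.066 m and x of tube_center in the frame of chock between -0.035 and 0.035 m), for 0.3 s.
At the end, for the whole second after the job is handed in: Tube at rest on the bed, square to it within 0.06 rad, pressing on the pad with more than 0.8 N; chock flat on the bed, slope snug to the tube (tube axis 50 to 66 mm along its +y, within 35 mm of the tube's middle); both let go and still (contact force between tube and gauge above 0.8 N and y of tube_center in the frame of chock between 0.05 and 0.066 m and x of tube_center in the frame of chock between -0.035 and 0.035 m and angle between chock's own z axis and vertical below 0.1 rad and height (world z) of chock between 0.015 and 0.022 m and height (world z) of tube_center between 0.04 and 0.047 m and angle between the x axis of tube and the x axis of bed, either way round below 0.06 rad and linear speed of each of tube, chock below 0.005 m/s and contact force between the fingers and chock below 0.05 N and contact force between the fingers and tube below 0.05 N); the robot touches nothing.
It fails at once if the tube presses on the sprung pad with more than 9 N (overrun: the pad is driven against its end) (contact force between tube and gauge above 9 N).
It fails at once if the tube is lifted off the bed (height (world z) of tube_center above 0.058 m).
It fails at once if a neighbouring block is shifted by more than 20 mm (distance of any of weight, offcut from where it was at the start of the episode above 0.02 m).
It also fails if it takes over 54 s, if anything falls off the work surface, if the arm or the gripper's body presses on something with over 40 N, if the wrist force passes 120 N, or if a joint passes its speed limit or range.

## Working session

There is one attempt and no reset: what is moved stays moved. The work goes in short steps, Python scripts to look and compute and a shell command to move; the robot and the scene stay as the last step left them, time stands still between calls to the robot, and variables do not carry over. Pictures are saved under pics/ and viewed, and the job is handed in when it is done.

```bash
mkdir -p pics; python3 - <<'E'
from plant import manip
import cv2
s=manip.state();print(s)
for n in ("scene","side","wrist"):
    f=manip.grab_frame(n);cv2.imwrite(f"pics/{n}0.png",f["img"][:,:,::-1])
    print(n,f["intrinsics"],f["position"],f["orientation"])
E
```

```text
{'time': 0.0, 'joint_pos': array([-1.18982816e-01,  5.33437058e-02,  1.61430130e+00, -2.79560762e-05,
        1.47598527e+00, -1.18988464e-01]), 'joint_vel': array([-1.22430705e-06, -5.78169280e-04, -7.86366323e-04,  7.52575996e-04,
       -1.22968906e-03, -1.01460415e-03]), 'joint_efforts': array([ 2.70554956e-04, -3.93670499e+01, -3.70175600e+01, -1.62778279e-04,
        6.93513779e-03, -6.06393527e-06]), 'tool_pos': array([6.24377070e-01, 7.77918202e-05, 2.30066805e-01]), 'tool_rot': array([-1.07122853e-04,  9.99999481e-01,  4.16171705e-06, -1.01326203e-03]), 'contact_force': array([-0.1709282 ,  0.01181   , -0.28149988]), 'ft_torque': array([0.01869241, 0.05498782, 0.0120044 ]), 'gripper_width': 1.0011331645773367}
scene [[382.26764369   0.         318.03246578]
 [  0.         382.26764369 198.46764973]
 [  0.           0.           1.        ]] [1.10952306 0.25485086 0.74375256] [0.44341458 0.18063024 0.33903584 0.80982154]
side [[490.29528498   0.         318.64919127]
 [  0.         490.29528498 196.63641073]
 [  0.           0.           1.        ]] [0.31836163 0.87373858 1.04504163] [-0.09963976 -0.03272987  0.39066615  0.91453848]
wrist [[309.70691629   0.         322.66522837]
 [  0.         309.70691629 202.4413618 ]
 [  0.           0.           1.        ]] [0.62499742 0.07945832 0.37326449] [ 9.87895193e-01 -1.55119190e-01  1.05449202e-03 -1.11167049e-04]
```

View pics/scene0.png

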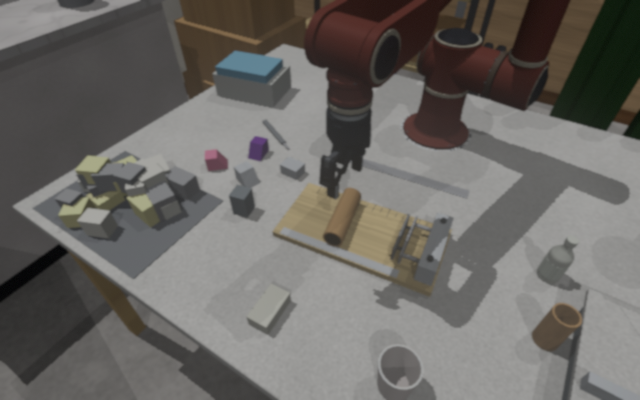

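View pics/side0.png

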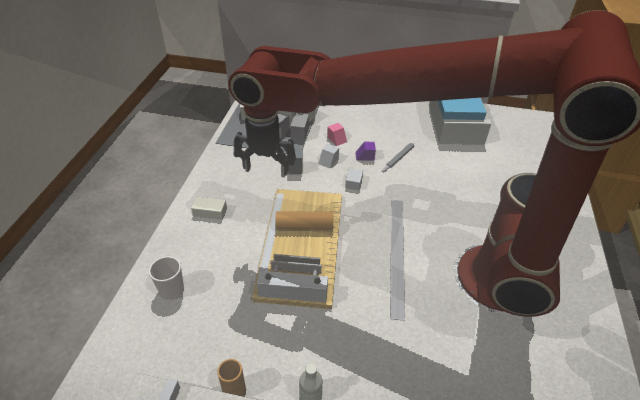

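View pics/wrist0.png

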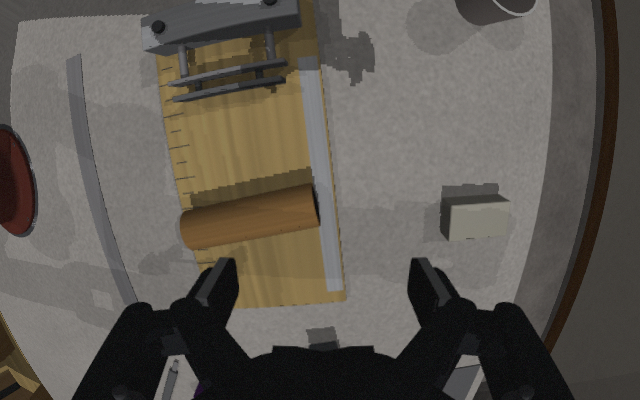

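```bash
python3 - <<'E'
import cv2
a=cv2.imread("pics/scene0.png")[120:230,190:320];cv2.imwrite("pics/c1.png",cv2.resize(a,None,fx=6,fy=5.4,interpolation=3)[:590])
a=cv2.imread("pics/side0.png")[120:210,270:400];cv2.imwrite("pics/c2.png",cv2.resize(a,None,fx=6,fy=6,interpolation=3))
E
cat > h.py <<'E'
import numpy as np
from scipy.spatial.transform import Rotation as R
def rq(q): return R.from_quat([q[1],q[2],q[3],q[0]]).as_matrix()
cams={"scene":([382.26764369,318.03246578,198.46764973],[1.10952306,0.25485086,0.74375256],[0.44341458,0.18063024,0.33903584,0.80982154]),
"side":([490.29528498,318.64919127,196.63641073],[0.31836163,0.87373858,1.04504163],[-0.09963976,-0.03272987,0.39066615,0.91453848])}
def pt(name,u,v,z,cam=None):
    k,p,q=cam or cams[name]; f,cx,cy=k
    a,b=(u-cx)/f,(v-cy)/f
    if name=="wrist":
        r=np.hypot(a,b); s=np.sin(r)/max(r,1e-9); d=np.array([a*s,-b*s,-np.cos(r)])
    else: d=np.array([a,-b,-1.])
    d=rq(q)@d; p=np.array(p); return p+d*(z-p[2])/d[2]
def wcam(fr):
    K=fr["intrinsics"]; return ([K[0,0],K[0,2],K[1,2]],fr["position"],fr["orientation"])
def proj(name,P,cam=None):
    k,p,q=cam or cams[name]; f,cx,cy=k
    c=rq(q).T@(np.array(P)-p); x,y,zz=c[0],-c[1],-c[2]
    if name=="wrist":
        r=np.hypot(x,y); t=np.arctan2(r,zz); return cx+f*t*x/r,cy+f*t*y/r
    return cx+f*x/zz,cy+f*y/zz
W0=([309.70691629,322.66522837,202.4413618],[0.62499742,0.07945832,0.37326449],[9.87895193e-01,-1.55119190e-01,1.05449202e-03,-1.11167049e-04])
E
```

```text
(no output)
```

View pics/c1.png

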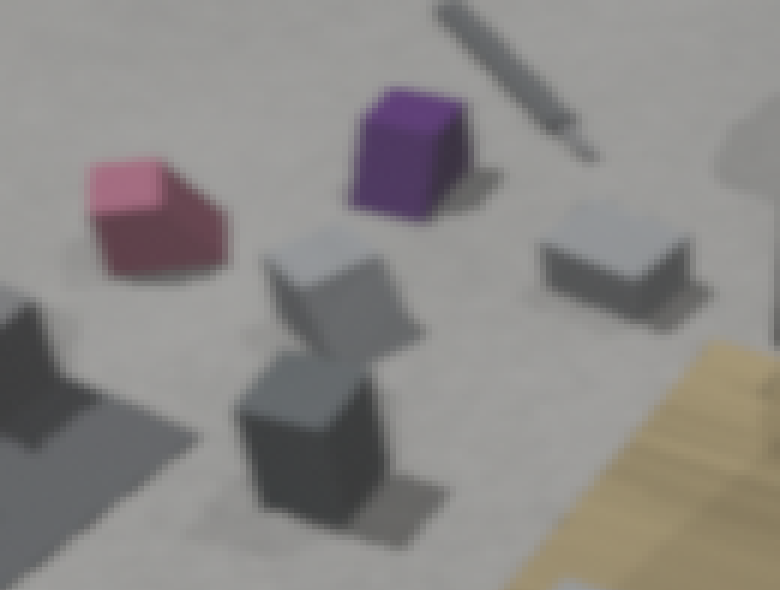

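View pics/c2.png

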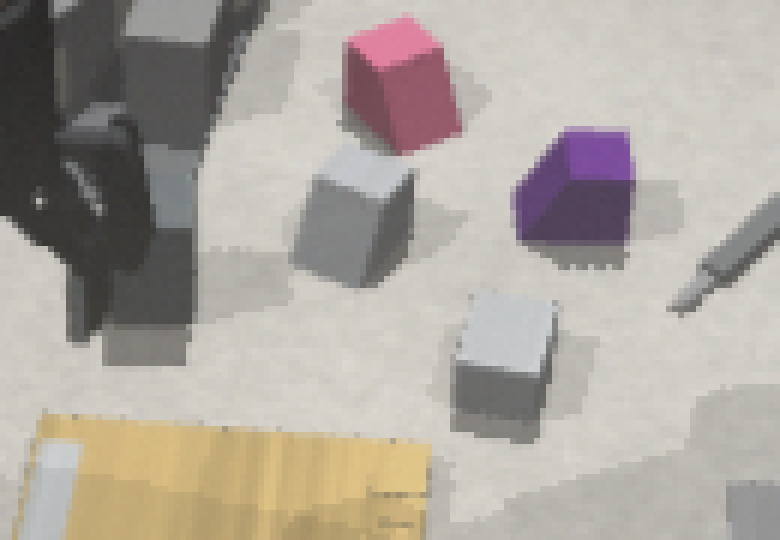

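```bash
python3 - <<'E'
from h import *
for n,(pts) in {"side":[(348,143,45),(413,170,45),(380,196,45),(318,180,45),(292,262,0),(362,287,0)]}.items():
    for u,v,z in pts: print(n,pt(n,270+u/6,120+v/6,z/1000).round(4))
for u,v,z in [(265,258,45),(340,228,45),(382,260,45),(305,290,45),(425,332,0),(345,365,0)]:
    print("scene",pt("scene",190+u/6,120+v/5.4,z/1000).round(4))
print("weight side", [pt("side",270+u/6,120+v/6,.035).round(3) for u,v in [(470,292),(557,300),(550,372),(456,362)]])
print("offcut scene",[pt("scene",190+u/6,120+v/5.4,.07).round(3) for u,v in [(285,352),(370,368),(322,425),(240,408)]])
print("bed side",[pt("side",u,v,.018).round(4) for u,v in [(277,189),(342,193.5),(331.5,304),(253,299)]])
print("bed wrist",[pt("wrist",u,v,.018,W0).round(4) for u,v in [(207,308),(345,299),(158,53)]])
E
python3 - <<'E'
import cv2
a=cv2.imread("pics/wrist0.png")[0:310,130:360];cv2.imwrite("pics/c3.png",cv2.resize(a,None,fx=1.9*1,fy=1.9,interpolation=3))
a=cv2.imread("pics/side0.png")[180:310,240:350];cv2.imwrite("pics/c4.png",cv2.resize(a,None,fx=4.5,fy=4.5,interpolation=3))
E
```

```text
side [ 0.5395 -0.403   0.045 ]
side [ 0.5002 -0.3876  0.045 ]
side [ 0.5136 -0.3612  0.045 ]
side [ 0.5491 -0.3671  0.045 ]
side [ 0.5588 -0.3486  0.    ]
side [ 0.5172 -0.3366  0.    ]
scene [ 0.5447 -0.3979  0.045 ]
scene [ 0.5069 -0.3841  0.045 ]
scene [ 0.5165 -0.3501  0.045 ]
scene [ 0.5541 -0.3651  0.045 ]
scene [ 0.5135 -0.3333  0.    ]
scene [ 0.554  -0.3491 -0.    ]
weight side [array([ 0.454, -0.305,  0.035]), array([ 0.408, -0.309,  0.035]), array([ 0.404, -0.252,  0.035]), array([ 0.452, -0.249,  0.035])]
offcut scene [array([ 0.613, -0.32 ,  0.07 ]), array([ 0.602, -0.282,  0.07 ]), array([ 0.643, -0.274,  0.07 ]), array([ 0.653, -0.311,  0.07 ])]
bed side [array([ 0.6541, -0.1803,  0.018 ]), array([ 0.4561, -0.2058,  0.018 ]), array([0.4123, 0.1903, 0.018 ]), array([0.605 , 0.2187, 0.018 ])]
bed wrist [array([ 0.4505, -0.2014,  0.018 ]), array([ 0.6552, -0.1762,  0.018 ]), array([0.421 , 0.1589, 0.018 ])]
```

View pics/c3.png

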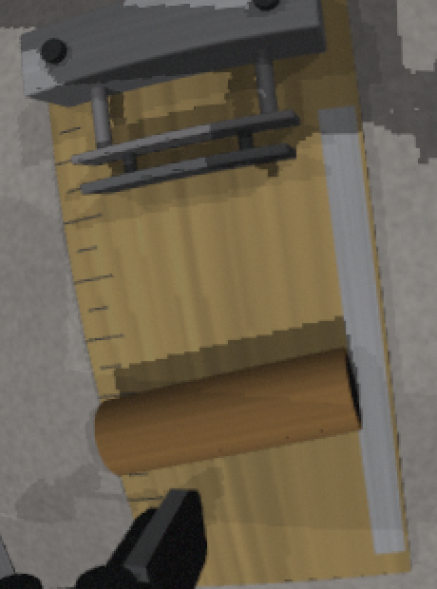

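View pics/c4.png

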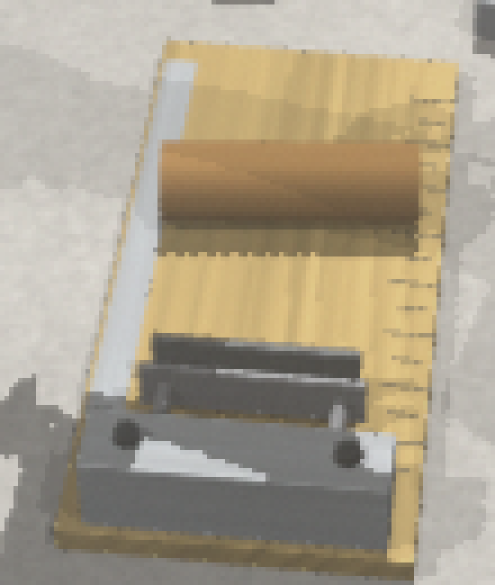

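```bash
python3 -m crank '[[-1,3.8,0,0],[-1,3.8,0,0],[-1,3.8,0,0],[-1,3.8,0,0],[-1,3.8,0,0],[-1,3.8,0,0],[-1,3.8,0,0],[-1,3.8,0,0],[-1,3.8,0,0],[-1,3.8,0,0]]' 1
python3 -m crank '[[0,0,0,1],[0,0,0,1],[0,0,0,1],[0,0,0,0],[0,0,0,0]]'
python3 - <<'E'
from plant import manip
import cv2
f=manip.grab_frame("wrist");cv2.imwrite("pics/w1.png",f["img"][:,:,::-1])
print(f["intrinsics"].tolist(),f["position"].tolist(),f["orientation"].tolist()); s=manip.state(); print(s["tool_pos"],s["tool_rot"],s["contact_force"])
f=manip.grab_frame("scene");cv2.imwrite("pics/s1.png",f["img"][:,:,::-1])
E
```

```text
time: 0.98
tool_pos: [0.524, -0.3817, 0.2309]
tool_rot: [-0.0, 1.0, -0.0, -0.0]
contact_force: [1.0, -0.6, -1.0]
gripper_width: 0.996
time: 1.4
tool_pos: [0.5248, -0.3799, 0.2309]
tool_rot: [-0.0, 0.988, -0.155, -0.0]
contact_force: [-0.6, 0.6, -0.2]
gripper_width: 1.002
[[309.70691628693146, 0.0, 322.66522836573205], [0.0, 309.70691628693146, 202.4413618012218], [0.0, 0.0, 1.0]] [0.5493370480115903, -0.30435505174580074, 0.373949177343308] [0.9758995246292308, -0.15315729748661172, 0.024639419994774953, -0.15347918112030695]
[ 0.52490601 -0.37978266  0.23095525] [-1.68035856e-04  9.87892587e-01 -1.55139133e-01 -2.40214157e-04] [0.69858734 0.39751176 0.36766139]
```

View pics/w1.png

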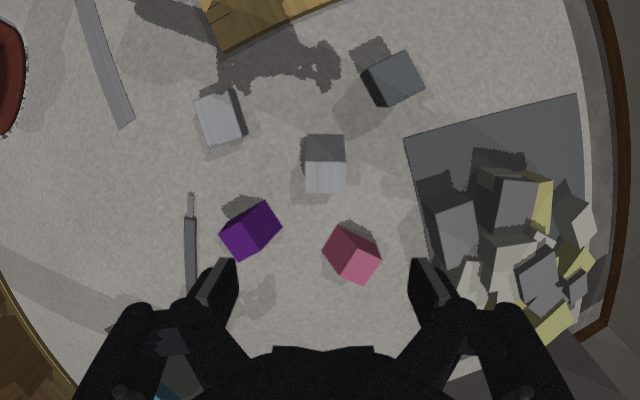

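```bash
python3 - <<'E'
import cv2
a=cv2.imread("pics/w1.png")[125:205,285:365];cv2.imwrite("pics/c5.png",cv2.resize(a,None,fx=7,fy=7,interpolation=3))
E
```

```text
(no output)
```

View pics/c5.png

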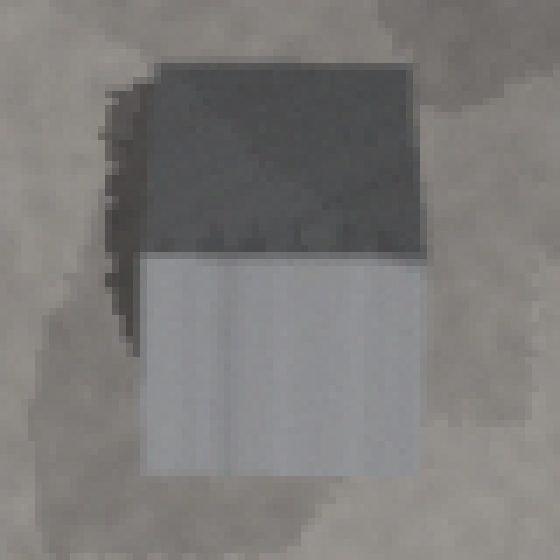

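```bash
python3 - <<'E'
from h import *
cam=([309.70691628693146,322.66522836573205,202.4413618012218],[0.5493370480115903,-0.30435505174580074,0.373949177343308],[0.9758995246292308,-0.15315729748661172,0.024639419994774953,-0.15347918112030695])
Z={}
for n,u,v,z in [("bl",142,475,45),("br",422,475,45),("fr",425,257,45),("fl",142,255,45),("tl",158,65,0),("tr",413,65,0)]:
    Z[n]=pt("wrist",285+u/7,125+v/7,z/1000,cam)[:2]; print(n,Z[n].round(4))
e=lambda a,b: (np.linalg.norm(Z[b]-Z[a]),np.arctan2(*(Z[b]-Z[a])[::-1]))
for a,b in ["bl br".split(),"fl fr".split(),"tl tr".split(),("bl","fl"),("br","fr")]: print(a,b,e(a,b))
print((Z["bl"]+Z["br"]+Z["fl"]+Z["fr"])/4, (Z["tl"]+Z["tr"])/2)
E
```

```text
bl [ 0.5016 -0.3885]
br [ 0.5437 -0.4021]
fr [ 0.5543 -0.3688]
fl [ 0.5129 -0.3551]
tl [ 0.5212 -0.3312]
tr [ 0.5629 -0.3446]
bl br (np.float64(0.04427028785955569), np.float64(-0.311660120675554))
fl fr (np.float64(0.04357945787128659), np.float64(-0.31834052155305753))
tl tr (np.float64(0.04386550733593237), np.float64(-0.31056987861521007))
bl fl (np.float64(0.03528510151893428), np.float64(1.2443625345895735))
br fr (np.float64(0.03499054037293766), np.float64(1.2640098533284339))
[ 0.52812985 -0.37863901] [ 0.54203463 -0.33792801]
```

```bash
python3 -m crank '[[0.3,-0.2,3,0],[0,0,4,0],[0,0,4,0],[0,0,4,0],[0,0,3,0],[0,0,2,0],[0,0,1.1,0],[0,0,0.9,0],[0,0,0,0],[0,0,0,0]]' 1
python3 -m crank '[[0,0,0,0],[0,0,0,0],[0,0,0,0],[0,0,0,0],[0,0,0,0],[0,0,0,0]]' 0.2
python3 -m crank '[[0,0,0,0],[0,0,0,0],[0,0,0,0]]'
```

```text
time: 2.33
tool_pos: [0.5292, -0.3795, 0.0124]
tool_rot: [0.0, 0.988, -0.156, 0.001]
contact_force: [-0.5, -0.3, -0.3]
gripper_width: 1.0
time: 2.83
tool_pos: [0.5292, -0.3798, 0.013]
tool_rot: [0.001, 0.988, -0.156, 0.001]
contact_force: [-0.5, -0.3, 6.0]
gripper_width: 0.505
time: 3.08
tool_pos: [0.5292, -0.3799, 0.0129]
tool_rot: [0.001, 0.988, -0.156, 0.001]
contact_force: [-1.1, 0.7, 6.3]
gripper_width: 0.506
```

```bash
python3 -m crank '[[0,0,-1,0],[0,0,-3,0],[0,0,-3,0],[0,0,-2,-0.5],[0,0,0,-1],[0,0,0,-1],[0,0,0,-1],[0,0,0,-0.6],[0,0,0,0],[0,0,0,0]]'
python3 - <<'E'
from h import *
def ray(u,v):
    P=pt("wrist",130+u/1.9,v/1.9,0,W0)-np.array(W0[1]); return P/np.linalg.norm(P)
c=np.array(W0[1]);out=[]
for a,b in [((115,398),(135,470)),((230,374),(245,450)),((335,352),(350,430))]:
    d=ray(*a)+ray(*b); P=c+d*(0.043-c[2])/d[2]; out.append(P); print(P.round(4))
d=out[2]-out[0]; print("yaw",np.arctan2(d[1],d[0]))
def rs(u,v):
    P=pt("side",240+u/4.5,180+v/4.5,0)-np.array([0.31836163,0.87373858,1.04504163]); return P/np.linalg.norm(P)
c=np.array([0.31836163,0.87373858,1.04504163]);out=[]
for a,b in [((165,142),(162,222)),((415,142),(415,224))]:
    d=rs(*a)+rs(*b); P=c+d*(0.043-c[2])/d[2]; out.append(P); print(P.round(4))
d=out[0]-out[1]; print("yaw",np.arctan2(d[1],d[0]))
# pad top face (z .018+.046) from wrist & side
for u,v in [(80,188),(296,152),(295,148)]: print("pad",pt("wrist",130+u/1.9,v/1.9,.064,W0).round(4))
for u,v in [(152,340),(360,352)]: print("padside",pt("side",240+u/4.5,180+v/4.5,.064).round(4))
# bed corners
for u,v in [(410,570)]: print("bedc",pt("wrist",130+u/1.9,v/1.9,.018,W0).round(4))
for u,v in [(167,40),(458,63)]: print("bedc side",pt("side",240+u/4.5,180+v/4.5,.018).round(4))
# bed left edge line in wrist
for u,v in [(60,150),(95,340),(130,480),(372,200),(395,400)]: print("bededge",pt("wrist",130+u/1.9,v/1.9,.018,W0).round(4))
E
```

```text
time: 3.92
tool_pos: [0.5279, -0.3784, 0.1004]
tool_rot: [-0.001, 0.998, 0.057, -0.001]
contact_force: [-0.8, 0.0, -4.6]
gripper_width: 0.508
[ 0.4684 -0.0604  0.043 ]
[ 0.5458 -0.0444  0.043 ]
[ 0.6103 -0.0308  0.043 ]
yaw 0.20563811269178459
[ 0.6132 -0.0296  0.043 ]
[ 0.4602 -0.0639  0.043 ]
yaw 0.22090245709196565
pad [0.4645 0.0953 0.064 ]
pad [0.5882 0.106  0.064 ]
pad [0.5877 0.1082 0.064 ]
padside [0.5802 0.11   0.064 ]
padside [0.4629 0.0923 0.064 ]
bedc [ 0.6564 -0.178   0.018 ]
bedc side [ 0.6539 -0.1809  0.018 ]
bedc side [ 0.4564 -0.2034  0.018 ]
bededge [0.4262 0.1246 0.018 ]
bededge [ 0.4432 -0.0036  0.018 ]
bededge [ 0.4547 -0.1068  0.018 ]
bededge [0.6278 0.0803 0.018 ]
bededge [ 0.6427 -0.0453  0.018 ]
```

```bash
python3 -m crank '[[0.5,-2,0,-0.1],[0.75,-3.6,0,0],[0.75,-3.7,0,0],[0.75,-3.7,0,0],[0.75,-3.7,0,0],[0.75,-3.6,0,0],[0.5,-2.4,0,0],[0.2,-1.2,0,0],[0,0,0,0],[0,0,0,0]]'
python3 - <<'E'
from plant import manip
import cv2
f=manip.grab_frame("side");cv2.imwrite("pics/sd2.png",cv2.resize(f["img"][140:310,220:370,::-1],None,fx=3.5,fy=3.5,interpolation=3))
f=manip.grab_frame("wrist");cv2.imwrite("pics/w2.png",f["img"][:,:,::-1])
print(f["intrinsics"].tolist(),f["position"].tolist(),f["orientation"].tolist()); s=manip.state(); print(s["tool_pos"],s["tool_rot"],s["contact_force"])
E
```

```text
time: 4.75
tool_pos: [0.5477, -0.1357, 0.1012]
tool_rot: [0.0, 0.998, 0.063, -0.0]
contact_force: [0.4, -1.1, -3.6]
gripper_width: 0.509
[[309.70691628693146, 0.0, 322.66522836573205], [0.0, 309.70691628693146, 202.4413618012218], [0.0, 0.0, 1.0]] [0.5383042336949774, -0.05756915057642734, 0.24433731709307366] [0.9859060949949167, -0.15532215559399196, -0.009574368917096227, 0.06142093530181245]
[ 0.54785694 -0.13692815  0.1013771 ] [3.71091558e-04 9.98072619e-01 6.20556922e-02 2.79932074e-05] [ 0.17210503 -0.09265753 -4.68325362]
```

View pics/sd2.png

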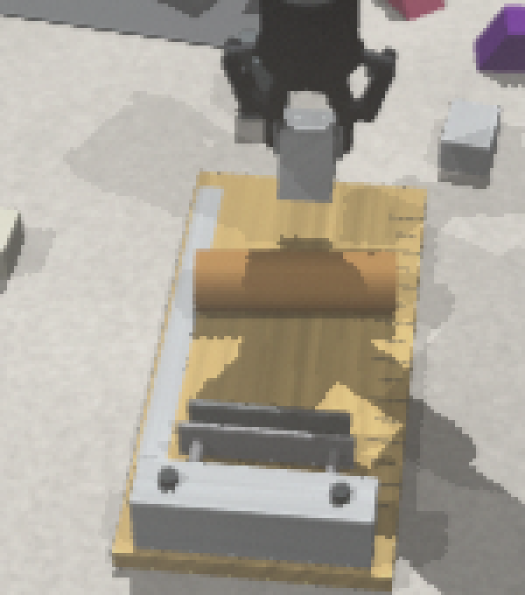

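View pics/w2.png

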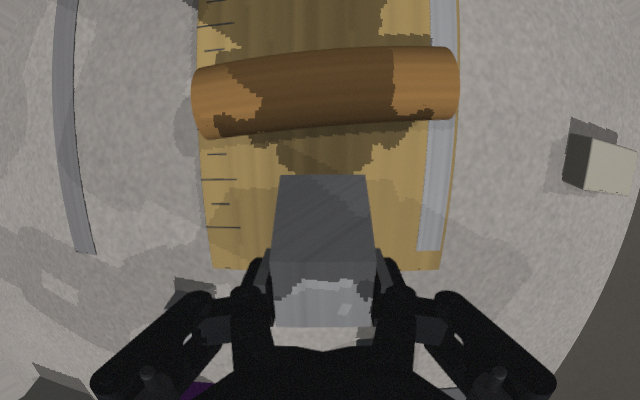

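```bash
python3 - <<'E'
from h import *
cam=([309.70691628693146,322.66522836573205,202.4413618012218],[0.5383042336949774,-0.05756915057642734,0.24433731709307366],[0.9859060949949167,-0.15532215559399196,-0.009574368917096227,0.06142093530181245])
c=np.array(cam[1])
def ray(u,v):
    P=pt("wrist",u,v,0,cam)-c; return P/np.linalg.norm(P)
for a,b in [((215,63),(225,137)),((325,50),(325,130)),((425,47),(420,122))]:
    d=ray(*a)+ray(*b); P=c+d*(.043-c[2])/d[2]; print(P.round(4))
a,b=[pt("wrist",u,v,.018,cam) for u,v in [(212,268),(440,269)]]; print(a,b,np.arctan2(*(b-a)[:2][::-1]))
E
python3 -m crank '[[0,0,2,0],[0,0,2.5,0],[0,0,1.5,0],[0,0,0.6,0],[0,0,0.2,0],[0,0,0,0],[0,0,0,0]]'
python3 -m crank '[[0,0,0.1,0],[0,0,0,0]]'
```

```text
[ 0.4698 -0.0599  0.043 ]
[ 0.5385 -0.0473  0.043 ]
[ 0.6017 -0.033   0.043 ]
[ 0.45828813 -0.20233496  0.018     ] [ 0.65820737 -0.17873746  0.018     ] 0.11749148600318168
time: 5.43
tool_pos: [0.5488, -0.1366, 0.0346]
tool_rot: [0.001, 0.998, 0.062, 0.001]
contact_force: [0.3, 0.5, -2.8]
gripper_width: 0.502
time: 5.6
tool_pos: [0.5487, -0.1362, 0.0335]
tool_rot: [0.0, 0.998, 0.063, 0.001]
contact_force: [0.9, 0.1, -3.1]
gripper_width: 0.505
```

```bash
for i in 1 ; do python3 -m crank '[[0,0,0.1,0],[0,0,0,0],[0,0,0,0]]'; done; python3 -m crank '[[0,0,0.1,0],[0,0,0,0],[0,0,0,0]]'
```

```text
time: 5.85
tool_pos: [0.5479, -0.1357, 0.0315]
tool_rot: [0.0, 0.998, 0.063, 0.0]
contact_force: [-0.0, 0.5, -3.0]
gripper_width: 0.508
time: 6.1
tool_pos: [0.5481, -0.1358, 0.0309]
tool_rot: [0.0, 0.998, 0.063, 0.0]
contact_force: [-2.4, 0.6, 1.8]
gripper_width: 0.505
```

```bash
python3 -m crank '[[0,0,-0.1,0],[0,0,0,0],[0,-0.7,0,0],[0,-0.7,0,0],[0,-0.6,0,0],[0,0,0,0],[0,0,0,0],[0,0,0,0],[0,0,0,0]]'
python3 - <<'E'
from plant import manip
import cv2
f=manip.grab_frame("side");cv2.imwrite("pics/sd3.png",cv2.resize(f["img"][140:310,220:370,::-1],None,fx=3.5,fy=3.5,interpolation=3))
f=manip.grab_frame("scene");cv2.imwrite("pics/s3.png",cv2.resize(f["img"][150:300,250:470,::-1],None,fx=3.5,fy=3.5,interpolation=3))
f=manip.grab_frame("wrist");cv2.imwrite("pics/w3.png",f["img"][:,:,::-1])
s=manip.state(); print(s["tool_pos"],s["contact_force"])
E
```

```text
time: 6.85
tool_pos: [0.5453, -0.1159, 0.0313]
tool_rot: [0.0, 0.998, 0.063, -0.0]
contact_force: [-0.0, -0.5, -3.4]
gripper_width: 0.505
[ 0.54531582 -0.11604221  0.03127213] [ 0.38020235  0.70547313 -4.05998118]
```

View pics/s3.png

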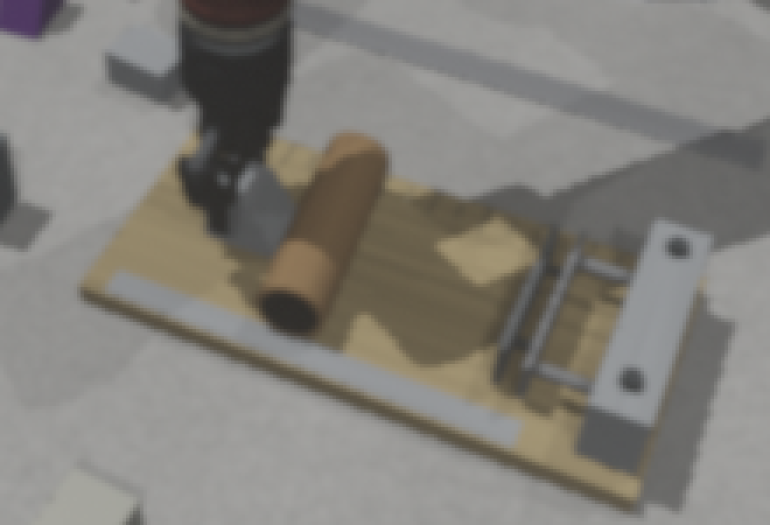

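View pics/w3.png

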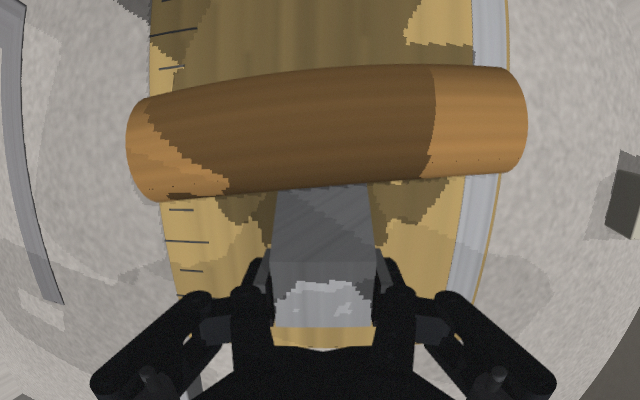

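```bash
python3 -m crank '[[0,-0.2,0,0],[0,-0.2,0,0],[0,-0.2,0,0],[0,-0.2,0,0],[0,-0.3,0,0],[0,-0.3,0,0],[0,-0.3,0,0],[0,-0.3,0,0],[0,-0.3,0,0],[0,-0.3,0,0]]'
python3 -m crank '[[0,-0.4,0,0],[0,-0.4,0,0],[0,-0.4,0,0],[0,-0.4,0,0],[0,-0.4,0,0],[0,-0.4,0,0],[0,-0.3,0,0],[0,-0.2,0,0],[0,-0.2,0,0],[0,-0.1,0,0]]'
python3 - <<'E'
from plant import manip
import cv2
f=manip.grab_frame("wrist");cv2.imwrite("pics/w4.png",f["img"][:,:,::-1])
s=manip.state(); print(s["tool_pos"],s["contact_force"])
E
```

```text
time: 7.83
tool_pos: [0.542, -0.0897, 0.0313]
tool_rot: [-0.0, 0.998, 0.063, -0.0]
contact_force: [-0.0, 0.2, -3.7]
gripper_width: 0.506
time: 8.67
tool_pos: [0.538, -0.0581, 0.0313]
tool_rot: [-0.0, 0.998, 0.063, -0.0]
contact_force: [-0.1, -0.7, -3.6]
gripper_width: 0.505
[ 0.5380084  -0.05806144  0.03131173] [-0.35204851 -0.22822522 -3.17103069]
```

View pics/w4.png

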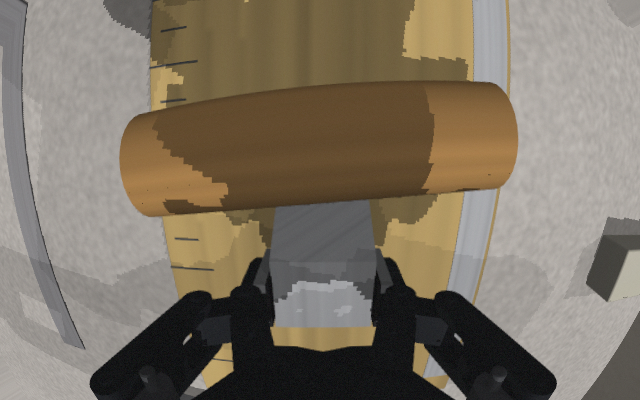

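```bash
python3 -m crank '[[0,-0.2,0,0],[0,-0.3,0,0],[0,-0.4,0,0],[0,-0.4,0,0],[0,-0.4,0,0],[0,-0.4,0,0],[0,-0.4,0,0],[0,-0.4,0,0],[0,-0.4,0,0],[0,-0.4,0,0]]'
python3 -m crank '[[0,-0.4,0,0],[0,-0.4,0,0],[0,-0.4,0,0],[0,-0.3,0,0],[0,-0.2,0,0],[0,-0.2,0,0],[0,-0.1,0,0],[0,0,0,0]]'
python3 - <<'E'
from plant import manip
import cv2
f=manip.grab_frame("wrist");cv2.imwrite("pics/w5.png",f["img"][:,:,::-1])
print(f["position"].tolist(),f["orientation"].tolist())
s=manip.state(); print(s["tool_pos"],s["contact_force"])
f=manip.grab_frame("side");cv2.imwrite("pics/sd5.png",cv2.resize(f["img"][180:310,220:370,::-1],None,fx=4.5,fy=4.5,interpolation=3))
E
```

```text
time: 9.55
tool_pos: [0.5333, -0.0212, 0.0313]
tool_rot: [-0.0, 0.998, 0.063, -0.0]
contact_force: [0.2, 0.3, -3.4]
gripper_width: 0.509
time: 10.22
tool_pos: [0.5309, -0.0017, 0.0313]
tool_rot: [0.0, 0.998, 0.063, 0.0]
contact_force: [-0.4, -0.2, -2.9]
gripper_width: 0.502
[0.5212886228407321, 0.0771528537132566, 0.17436770999053505] [0.9859424067679144, -0.1549156103386092, -0.009656758295688815, 0.06185039393025141]
[ 0.53088225 -0.00178611  0.03127686] [-0.46269712 -0.05232419 -2.60003929]
```

View pics/w5.png

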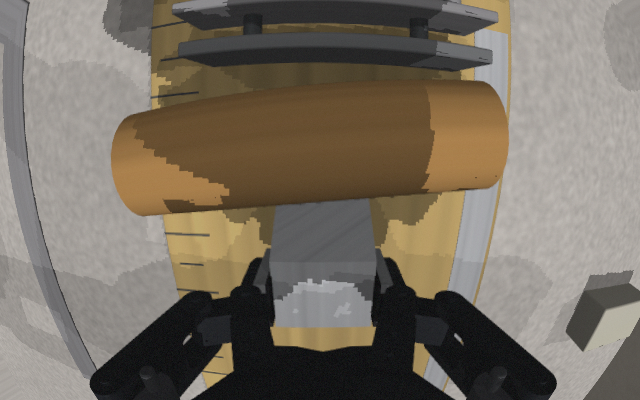

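View pics/sd5.png

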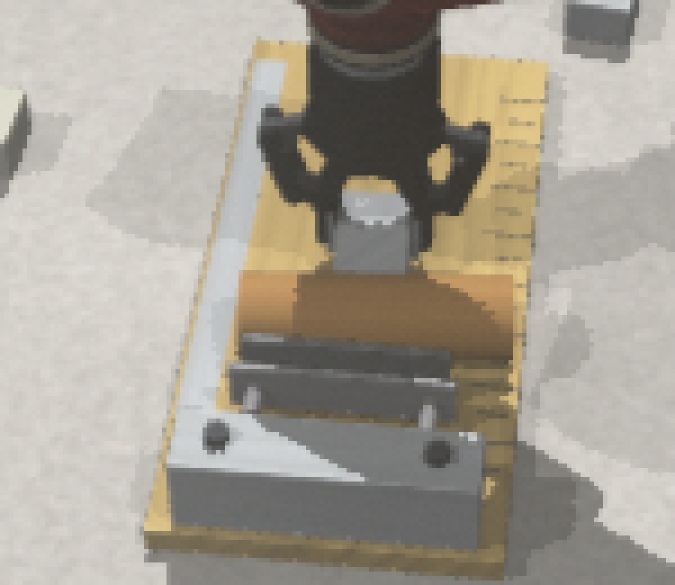

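```bash
cat > f.py <<'E'
from plant import manip
import numpy as np,sys
L=[]
for i in range(int(sys.argv[1]) if len(sys.argv)>1 else 10):
    manip.grab_frame("side"); L.append(manip.state()["contact_force"])
L=np.array(L); s=manip.state(); p=s["tool_pos"]
ey=np.array([-.1204,.9927,0]); ex=np.array([.9927,.1204,0])
b=np.array([.532,.006,0])
print("t",round(s["time"],2),"y_b mm",round((p-b)@ey*1e3,2),"x_b",round((p-b)@ex*1e3,2),"z",round(p[2]*1e3,2),"Fy",(L@ey).mean().round(2),"+-",((L@ey).std()/len(L)**.5).round(2),"Fx",(L@ex).mean().round(2),"Fz",L[:,2].mean().round(2),"T",s["ft_torque"].round(2))
E
python3 f.py
python3 -m crank '[[0,-0.2,0,0],[0,-0.2,0,0],[0,-0.2,0,0],[0,-0.2,0,0],[0,-0.2,0,0],[0,0,0,0],[0,0,0,0]]'
python3 f.py
```

```text
t 10.82 y_b mm -7.61 x_b -2.03 z 31.31 Fy -0.11 +- 0.13 Fx -0.06 Fz -3.43 T [-0.02  0.01  0.06]
time: 11.4
tool_pos: [0.5296, 0.0083, 0.0313]
tool_rot: [-0.0, 0.998, 0.063, -0.0]
contact_force: [0.6, -0.9, -4.1]
gripper_width: 0.508
t 11.9 y_b mm 2.34 x_b -2.08 z 31.28 Fy -0.15 +- 0.13 Fx -0.04 Fz -3.33 T [-0.06 -0.02 -0.04]
```

```bash
python3 -m crank '[[0,-0.1,0,0],[0,-0.1,0,0],[0,-0.1,0,0],[0,-0.1,0,0],[0,0,0,0]]' | head -1
python3 f.py
python3 -m crank '[[0,-0.1,0,0],[0,-0.1,0,0],[0,0,0,0]]' | head -1
python3 f.py
python3 -m crank '[[0,-0.1,0,0],[0,-0.1,0,0],[0,0,0,0]]' | head -1
python3 f.py
```

```text
time: 12.32
t 12.82 y_b mm 6.4 x_b -2.07 z 31.32 Fy -0.01 +- 0.16 Fx 0.21 Fz -3.23 T [-0.05  0.   -0.  ]
time: 13.07
t 13.57 y_b mm 8.43 x_b -2.1 z 31.3 Fy -0.03 +- 0.2 Fx 0.01 Fz -3.33 T [ 0.02 -0.04 -0.03]
time: 13.82
t 14.32 y_b mm 10.33 x_b -2.13 z 31.3 Fy -1.55 +- 0.18 Fx -0.49 Fz -3.29 T [-0.32  0.05 -0.01]
```

```bash
python3 -m crank '[[0,-0.1,0,0],[0,0,0,0]]' | head -1
python3 f.py
python3 - <<'E'
from plant import manip
import cv2
f=manip.grab_frame("wrist");cv2.imwrite("pics/w6.png",f["img"][:,:,::-1])
E
```

```text
time: 14.48
t 14.98 y_b mm 11.42 x_b -2.21 z 31.25 Fy -1.78 +- 0.15 Fx -0.75 Fz -3.91 T [-0.32  0.18  0.03]
```

View pics/w6.png

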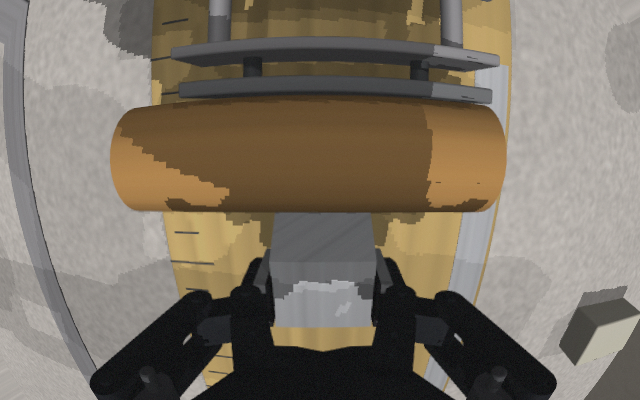

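```bash
python3 -m crank '[[0,-0.1,0,0],[0,-0.1,0,0],[0,0,0,0]]' | head -1
python3 f.py
python3 -m crank '[[0,-0.1,0,0],[0,0,0,0]]' | head -1
python3 f.py
```

```text
time: 15.28
t 15.78 y_b mm 13.41 x_b -2.23 z 31.24 Fy -2.34 +- 0.13 Fx -1.0 Fz -4.11 T [-0.49  0.22 -0.03]
time: 15.95
t 16.45 y_b mm 14.38 x_b -2.2 z 31.27 Fy -2.86 +- 0.14 Fx -1.97 Fz -4.34 T [-0.59  0.23  0.03]
```

```bash
python3 -m crank '[[0,-0.1,0,0],[0,-0.1,0,0],[0,0,0,0]]' | head -1
python3 f.py
python3 - <<'E'
from plant import manip
import cv2
f=manip.grab_frame("wrist");cv2.imwrite("pics/w7.png",f["img"][:,:,::-1])
f=manip.grab_frame("scene");cv2.imwrite("pics/s7.png",cv2.resize(f["img"][170:290,290:470,::-1],None,fx=4.4,fy=4.4,interpolation=3))
E
```

```text
time: 16.7
t 17.2 y_b mm 16.39 x_b -2.25 z 31.24 Fy -3.7 +- 0.13 Fx -1.93 Fz -4.84 T [-0.74  0.29 -0.01]
```

View pics/w7.png

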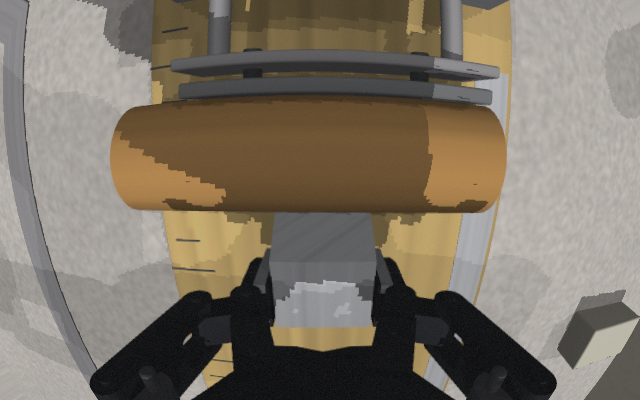

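View pics/s7.png

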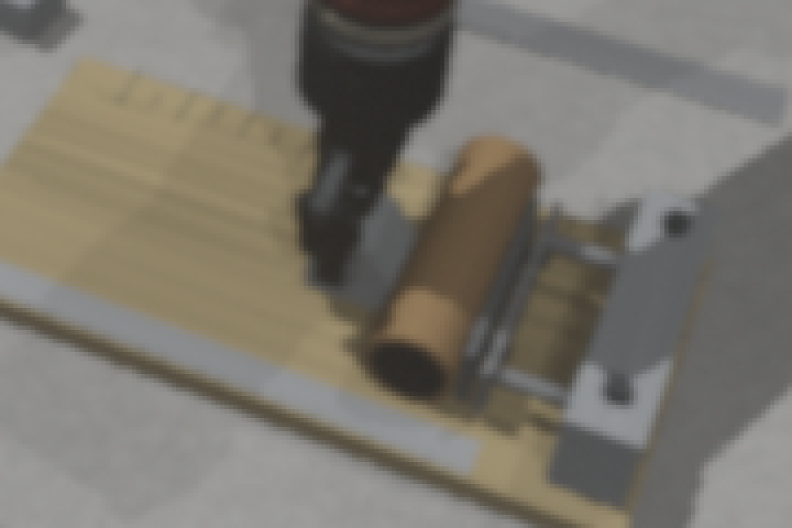

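```bash
python3 -m crank '[[0,0.1,0,0],[0,0.1,0,0],[0,0.1,0,0],[0,0,0,0]]' | head -1
python3 f.py
python3 -m crank '[[0,0,0.05,0],[0,0,0,0]]' | head -1
python3 f.py
```

```text
time: 17.63
t 18.13 y_b mm 13.39 x_b -1.92 z 31.43 Fy -2.43 +- 0.12 Fx -1.27 Fz -4.31 T [-0.5   0.08 -0.04]
time: 18.3
t 18.8 y_b mm 13.38 x_b -1.94 z 30.93 Fy -2.48 +- 0.16 Fx -0.11 Fz -3.96 T [-0.42 -0.05 -0.04]
```

```bash
python3 -m crank '[[0,0,0.05,0],[0,0,0,0]]' | head -1
python3 f.py
python3 -m crank '[[0,0.05,0.03,0],[0,0,0,0]]' | head -1
python3 f.py
```

```text
time: 18.97
t 19.47 y_b mm 13.34 x_b -1.9 z 30.89 Fy -1.42 +- 0.15 Fx -3.83 Fz 3.99 T [-0.37  0.63  0.02]
time: 19.63
t 20.13 y_b mm 13.34 x_b -1.87 z 30.91 Fy 0.41 +- 0.15 Fx -5.17 Fz 7.87 T [-0.08  0.83 -0.08]
```

```bash
python3 -m crank '[[0,0,-0.04,0],[0,0,0,0],[0,0,0,0]]' | head -1
python3 f.py
python3 -m crank '[[0,0,0,0],[0,0,0,0],[0,0,0,0],[0,0,0,0]]' 0.65
python3 f.py
python3 - <<'E'
from plant import manip
import cv2
f=manip.grab_frame("wrist");cv2.imwrite("pics/w8.png",f["img"][:,:,::-1])
E
```

```text
time: 20.38
t 20.88 y_b mm 13.36 x_b -1.91 z 30.9 Fy 0.69 +- 0.13 Fx -3.79 Fz 6.04 T [-0.07  0.63 -0.07]
time: 21.22
tool_pos: [0.5284, 0.0187, 0.0302]
tool_rot: [-0.0, 0.998, 0.063, 0.0]
contact_force: [0.2, -0.4, -0.3]
gripper_width: 0.652
t 21.72 y_b mm 12.89 x_b -2.12 z 30.41 Fy 0.18 +- 0.13 Fx 0.13 Fz -0.24 T [-0.01 -0.01 -0.02]
```

View pics/w8.png

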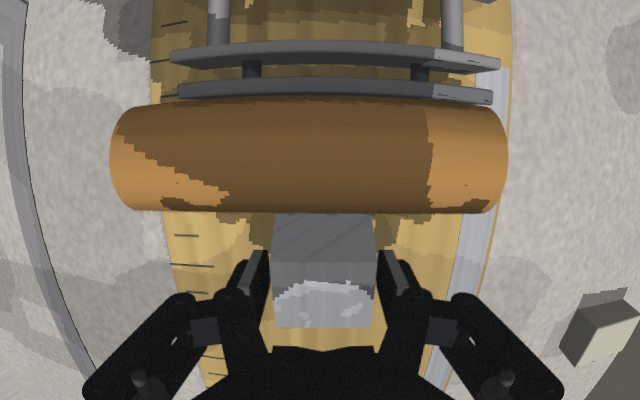

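```bash
python3 -m crank '[[0,0,-0.5,0],[0,0,-1,0],[0,0,-1.5,0],[0,0,-2,0],[0,0,-3,0],[0,0,-3,0],[0,0,-3,0],[0,0,-2,0],[0,0,0,0],[0,0,0,0]]' 
python3 - <<'E'
from plant import manip
import cv2
f=manip.grab_frame("wrist");cv2.imwrite("pics/w9.png",f["img"][:,:,::-1]);print(f["position"].tolist(),f["orientation"].tolist())
f=manip.grab_frame("scene");cv2.imwrite("pics/s9.png",cv2.resize(f["img"][170:290,290:470,::-1],None,fx=4.4,fy=4.4,interpolation=3))
f=manip.grab_frame("side");cv2.imwrite("pics/sd9.png",cv2.resize(f["img"][180:310,220:370,::-1],None,fx=4.5,fy=4.5,interpolation=3))
E
```

```text
time: 22.6
tool_pos: [0.5294, 0.0184, 0.1929]
tool_rot: [0.0, 0.998, 0.063, 0.002]
contact_force: [0.1, 0.2, 0.3]
gripper_width: 0.651
[0.5191973068205232, 0.0973158974336375, 0.33590549530803837] [0.9858848975611408, -0.15529280699086356, -0.011855391122388703, 0.0614374686904712]
```

View pics/w9.png

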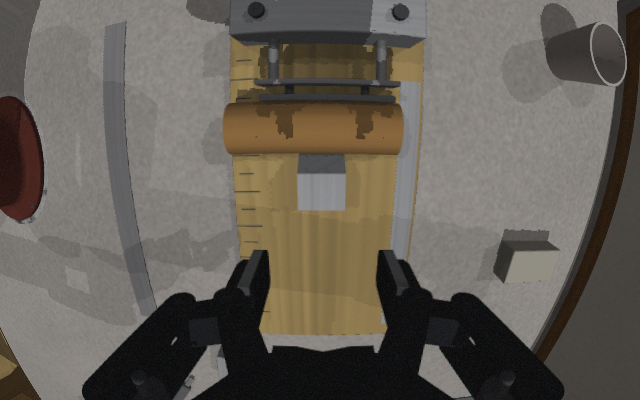

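View pics/sd9.png

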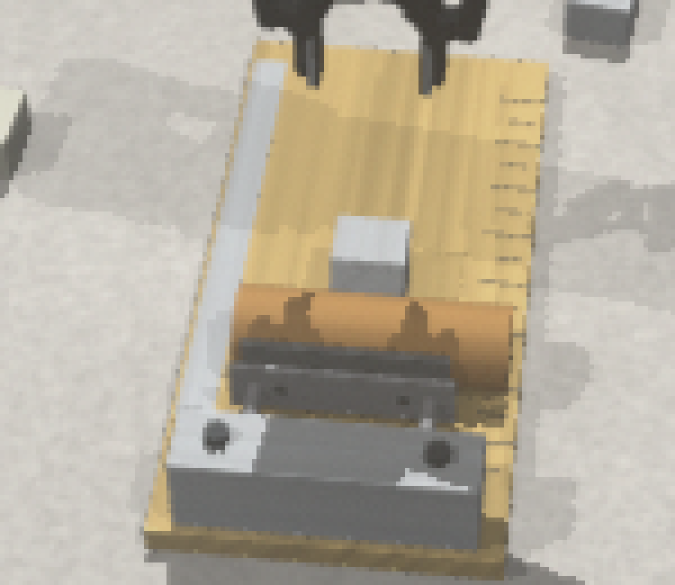

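View pics/s9.png

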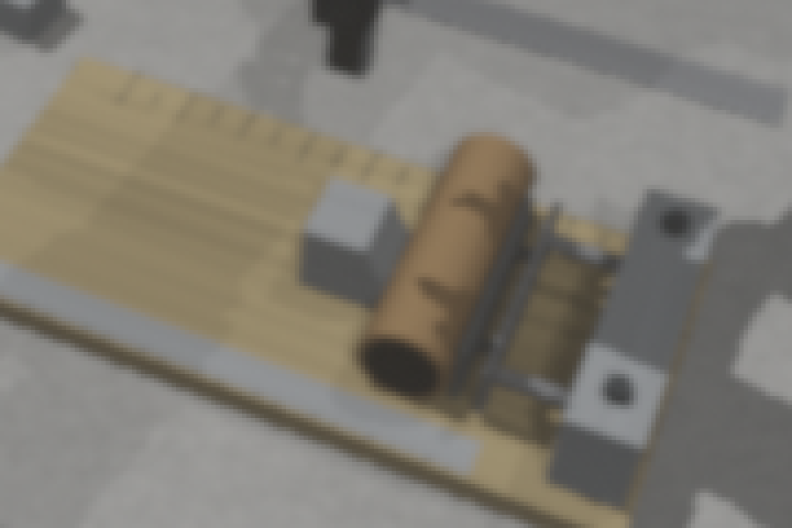

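```bash
python3 - <<'E'
import cv2
a=cv2.imread("pics/w9.png")[70:220,215:415];cv2.imwrite("pics/c9.png",cv2.resize(a,None,fx=4,fy=4,interpolation=3))
E
```

```text
(no output)
```

View pics/c9.png

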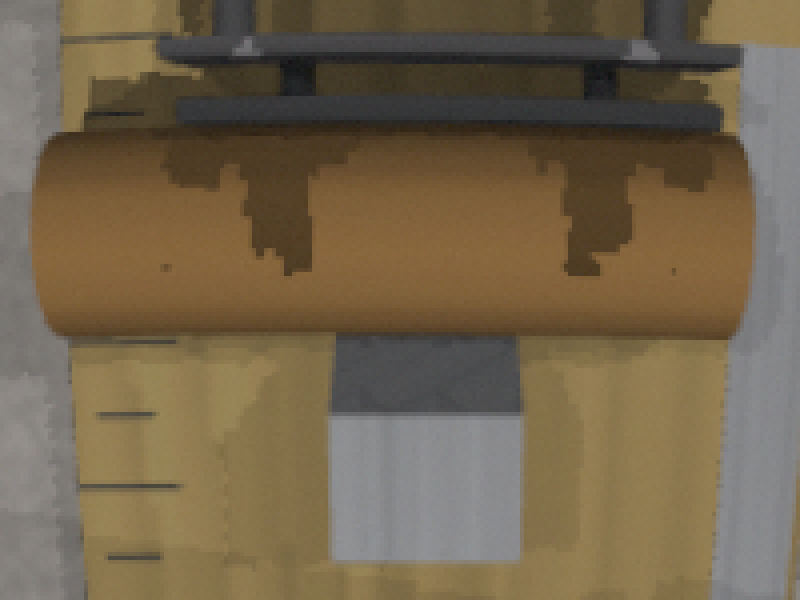

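```bash
python3 - <<'E'
from h import *
cam=([309.70691628693146,322.66522836573205,202.4413618012218],[0.5191973068205232,0.0973158974336375,0.33590549530803837],[0.9858848975611408,-0.15529280699086356,-0.011855391122388703,0.0614374686904712])
c=np.array(cam[1]);ey=np.array([-.1204,.9927]);ex=np.array([.9927,.1204]);b=np.array([.532,.006])
f=lambda u,v,z:pt("wrist",215+u/4,70+v/4,z,cam)
q=lambda P:((P[:2]-b)@np.array([ex,ey]).T*1e3).round(1)
Z=[f(u,v,.063) for u,v in [(329,562),(521,562),(522,415),(329,415)]]
print("chock",[q(P) for P in Z],q(sum(Z)/4),"yaw",[np.arctan2(*(Z[j]-Z[i])[:2][::-1]) for i,j in ((0,1),(3,2))])
def ray(u,v):
    P=f(u,v,0)-c; return P/np.linalg.norm(P)
O=[]
for a,d in [((80,131),(80,337)),((400,129),(400,335)),((700,133),(700,338))]:
    r=ray(*a)+ray(*d); P=c+r*(.043-c[2])/r[2]; O.append(P); print("tube",q(P))
d=O[2]-O[0]; print("tube yaw",np.arctan2(d[1],d[0]), "bed ~0.12")
print("tube ends",q(f(35,230,.043)),q(f(752,230,.043)))
E
```

```text
chock [array([-23.9,  -4. ]), array([21. , -3.9]), array([20.4, 31.3]), array([-23.2,  31.1])] [-1.4 13.6] yaw [np.float64(0.12372116916796431), np.float64(0.12392602863784628)]
tube [-85.   72.1]
tube [-7.6 70.9]
tube [64.1 71.5]
tube yaw 0.11704080574370361 bed ~0.12
tube ends [-96.2  73.5] [76.8 73.4]
```

```bash
python3 -c "
from plant import manip
print(manip.job_done())"
```

```text
the job is handed in; nothing more can be done
None
```

The job is handed in at about 23 s on the clock. I set the chock on the bed behind the tube, rolled the tube onto the pad and pressed to about 3.7 N. I then eased back to about 2.4 N and let go, because the chock only holds about 2 N by friction and a straight release could have sprung back too far.

**Feel of the pad:** the force rose at about 0.5 N per mm, in line with the given pad stiffness. The highest averaged reading was 3.7 N, well under the 9 N limit.

**Last checks, from the wrist camera after lifting clear:**
- **Spacing:** the tube's axis is 57–58 mm ahead of the chock's origin, against 50–66 mm allowed. The tube's middle is about 8 mm off sideways, within the 35 mm limit.
- **Squareness:** the tube's yaw is 0.117 rad and the bed's about 0.12 rad, so they agree to well within 0.06 rad. The tube lay about 0.09 rad askew at first and squared up against the pad.
- **Remaining pressure:** the pad is still pushed in by about 5 mm. That puts the force at about 2.3 N, but it is worked out from positions and not read from a sensor once the chock was let go.
- **Robot clear:** the fingers were open and the arm clear, with the tool force near zero.

I did not measure the two neighbouring blocks again at the end; the gripper passed above them and I saw no contact.

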